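Clamp a guitar-bridge blank on the carving board

TASK

On the carving board, push the dark bridge blank endwise until its end butts against the end stop. Then push both red cam levers round, swinging each handle away from the end stop until it goes tight, so that the blank is clamped flat against the fence and still butts against the stop. Do not pick anything up, and leave the glue bottle, the chisel and the little brass plane where they are.

Things in the scene. Friction and masses are not known exactly. Their poses are not given: they have to be found in the camera images.
- jig: Carving board fixed to the bench: plywood base 210 (x) x 340 (y) x 18 mm. Origin: centre of its underside, on the bench; x points to the fence, y to the end stop, z up ('board' numbers below are in this frame). Its top, the bed, is at z 18 mm.
- fence_face (a point): Middle of the fence's clamping face, at board x 70, y 0, z 24 mm. The fence is a brown wooden bar along y, x 70 to 94, y -160 to 160, top at z 30 mm.
- stop_face (a point): Middle of the end stop's face, at board x 52, y 110, z 24 mm. The end stop is a brown wooden block, x 34 to 70, y 110 to 134, top at z 30 mm.
- blank: Loose dark rosewood bridge blank, 34 (x) x 200 (y) x 12 mm, about 75 g, lying flat on the bed between fence and cams, at first 1 to 4 mm off the fence and 10 to 25 mm short of the end stop. Origin: centre of its underside; axes like the board's. Butted and clamped, its origin is at board x 53, y 10, z 18 mm.
- blank_stop_end (a point): Centre of the blank's end face that goes against the end stop (+y end), 6 mm above the bed.
- blank_push_end (a point): Centre of the blank's other end face (-y end), the one to push on, 6 mm above the bed. Free bed beyond it, the fence on its +x side.
- cam_near (a joint): Angle (rad) of the red cam lever nearer the end stop. 0 = handle square away from the fence (board -x); grows anticlockwise from above, handle swinging to board -y. Starts open, -0.3 to 0.2. Turned up, it pushes the blank to the fence (hardly moving it lengthwise), meets it there at about 0.93, then tightens. Limits -0.5, 1.2. Stays where left. Push at its end: 2 N free, 5 to 10 N once tight (1.0 to 1.1).
- cam_far (a joint): The same for the equal red cam lever farther from the end stop.
- cam_near_pivot (a point): Bolt axis of cam_near, at board x 6, y 80 mm, at z 29 mm (half the lever's thickness). The lever is an off-centre disc of 24 mm radius (its edge 21 to 30 mm from the axis on the blank's side) with a straight handle, both 18 mm thick, z 20 to 38 mm; a bolt head stands 7 mm higher.
- cam_far_pivot (a point): The same for cam_far, at board x 6, y -60 mm.
- cam_near_end (a point): Middle of the rounded end (21 mm across) of cam_near's handle, 85 mm from its pivot, z 29 mm. The handle is a straight bar 18 mm wide between pivot and here. Moves with the lever. Push on the side of the bar that faces the end stop.
- cam_far_end (a point): The same for cam_far's handle.
- glue: Yellow glue bottle, 60 mm across, 160 mm tall, standing on the bench beside the board's end-stop end. Leave alone. Origin: centre of its underside.
- chisel: Wood-handled chisel about 250 mm long lying on the bench beside the board's other end. Leave alone. Origin: on the bench under its ferrule, x towards the blade.
- plane: Small brass finger plane, 24 x 55 x 30 mm, standing on the bench beyond the fence. Leave alone. Origin: centre of its underside.
There are look-alikes about, which are no part of the job. There is more than one size of the blank; the job needs the largest.

How it is judged:
On the way, in this order (a step that is already met when the one before it is completed fails the run):
1. the blank's end is butted against the end stop (within 2 mm) (y of blank_stop_end in the frame of jig above 0.108 m), for 0.2 s.
2. both cams press on the blank with more than 5 N (contact force between each of cam_near, cam_far and blank above 5 N), for 0.2 s.
At the end, for the whole second after the job is handed in: The blank lies flat and still on the bed (tilt under 0.05 rad, at most 2 mm up), its end within 2 mm of the end stop, its back within 1.5 mm of the fence and parallel to it within 0.012 rad, and each cam presses on it with more than 5 N (all of step 2 and y of blank_stop_end in the frame of jig above 0.108 m and x of blank in the frame of jig above 0.0515 m and angle between the y axis of blank and the y axis of jig, either way round below 0.012 rad and z of blank in the frame of jig below 0.02 m and angle between blank's own z axis and vertical below 0.05 rad and linear speed of blank below 0.01 m/s); the robot touches nothing.
It fails at once if the blank is lifted off the bed or tipped up (z of blank in the frame of jig above 0.026 m or angle between blank's own z axis and vertical above 0.2 rad).
It fails at once if the glue bottle, chisel or plane is moved more than 15 mm (distance of any of glue, chisel, plane from where it was at the start of the episode above 0.015 m).
It also fails if it takes over 64 s, if anything falls off the work surface, if the arm or the gripper's body presses on something with over 40 N, if the wrist force passes 120 N, or if a joint passes its speed limit or range.

ROBOT

A 7-joint arm with a two-finger parallel gripper is mounted at the origin on the work surface. World frame = base frame: x ahead of the robot, y to its left, z up, the work surface at z = 0. Lengths are in m, angles in rad, forces in N, time in s.
With the tool pointing down it reaches from about 0.4 to 0.9 m from the base axis. Payload 5.6 kg.
Tool frame: the origin (TCP) lies midway between the tips of the shut fingers; the grasp point (between the pads) lies 19 mm behind it; x points along the fingers, y is the direction in which the jaws open and shut, and the axes are right-handed (so a half turn about x gives the same grasp; the last joint's range is limited). The gripper opens to 92 mm and grips with 3 to 60 N. Pads are 20 mm wide; open, the fingers measure 128 mm over their backs; the gripper's body (75 mm by 189 mm) begins 69 mm behind the grasp point.
Start: joints at [-1.26, 0.468, -0.012, 1.603, 0.006, 1.071, -0.056], TCP at [0.225, 0.61, 0.215] pointing down, gripper open.
Joint ranges: [-2.53, 2.53], [-0.31, 2.02], [-1.57, 1.55], [0.28, 2.44], [-1.29, 4.43], [0.15, 1.84], [-2.92, 2.92]. Speed limits (rad/s): [2.57, 2.57, 3.14, 3.14, 3.14, 3.14, 3.14].

INTERFACE

Orientations are given as a rotation vector (axis times angle).
In Python, from bench import env, camera, camera_info gives the robot as it stands.
- The arm moves only by the tool drive_tool, never from a script. Its argument "deltas" is a list that holds one entry, the list of rows, each a list of 5 numbers: the shift along the tool's x, y, z in cm, then the turn about the tool's x in rad, then the closure, from -1 (fully open) to 1 (shut). A call has exactly 10 rows; each row shifts and turns the pose as measured when the row begins, along the tool's axes as they then stand; what a row does not reach is not made up. A row lasts 1/12 s, in which the tool goes at most 41.7 mm and 7.16 degrees, less where a joint would pass 70% of its speed; a pose out of reach is approached as far as the arm can. A call is refused whole if a number of a shift passes 4.17 or a number of a turn 0.125, either way. A call with a gripper value outside its range is refused whole. The fingers move at their own pace and stop on an object; "grip_force" is the grip in N (left out, the last holds). Time passes only in rows, so rows that do not move let the fingers close, or fill a call up. It gives the time, the measured TCP pose, the force and the opening at its end, in the units of the state.
- env.sense(): the state, without advancing time (a new reading comes with each control period).
- camera(name): name is "scene" or "side" or "wrist"; returns the picture (400x640x3 uint8, red, green, blue); there is no depth.
- camera_info(name): a dict with "vertical_fov" (degrees; the focal length in pixels is half the picture's height over the tangent of half this angle, whatever the lens; pixels are square), "cx", "cy" (the principal point, pixels), "R" (3x3) and "t" (3): a world point X has camera coordinates R X + t; the wrist camera has in their place "tool_from_camera" (4x4, takes a point from camera to tool coordinates, whose origin is the TCP and whose axes are the tool frame's). Camera axes: x right, y down, z forward; pixel columns grow to the right and rows downward; lengths in m; the calibration is good to about 2 mm. The wrist camera is an equidistant fisheye: a pixel r from the principal point sees the ray r / f radians off the axis. A picture is of the moment at which its call begins: read the wrist's pose just before it. camera_info takes no time and is no camera call.
- env.sign_off(): hands the job in, once; it reports no verdict.
The state is a dict: "clock": time; "joint_positions": joint angles; "joint_vel": joint speeds; "joint_efforts": joint torques, N m; "tool_pos": TCP position; "orientation": TCP orientation; "ft_force": force on the tool from outside, world axes, zero at the start; "torque": the same for the moment, N m; "width": finger opening in m.
Only numpy, scipy, OpenCV 4.12 (cv2) and the standard library are available. Lean on these libraries where they do the work, as an engineer would, in place of code of your own. Each camera call takes 0.05 s, during which the arm holds its last target.

## Working session

There is one attempt and no reset: what is moved stays moved. The work goes in short steps, Python scripts to look and compute and a tool call to move; the robot and the scene stay as the last step left them, time stands still between calls to the robot, and variables do not carry over. Pictures are saved under pics/ and viewed, and the job is handed in when it is done.

Besides the shell and the picture viewer there is one more tool, called after "Emit:" by a JSON object that holds its "api" and its "payload". drive_tool: Moves the arm, as the interface text tells. Its arguments: {"type":"object","properties":{"deltas":{"type":"array"},"grip_force":{"type":"number"}},"required":["deltas"]}

```bash
mkdir -p pics; python3 - <<'E'
from bench import env,camera,camera_info
import cv2
s=env.sense();print(s)
for n in("scene","side","wrist"):
    cv2.imwrite(f"pics/{n}0.png",camera(n)[:,:,::-1]);print(n,camera_info(n))
E
```

```text
{'clock': 0.0, 'joint_positions': array([-1.26003481,  0.4683649 , -0.01159428,  1.60363298,  0.00602859,
        1.07141455, -0.05627637]), 'joint_vel': array([-8.41424438e-04, -4.99044140e-04,  1.63513637e-03, -3.02792342e-04,
       -4.77828274e-05, -1.88330481e-03,  4.12322274e-04]), 'joint_efforts': array([ 4.25300277e-04, -5.20572710e+01, -1.22789721e-02, -2.43757850e+01,
       -5.66607260e-02,  1.70792820e-02,  1.43996635e-04]), 'tool_pos': array([0.22505199, 0.60916187, 0.21364446]), 'orientation': array([ 0.27621148,  1.55307241, -0.27901739]), 'ft_force': array([-0.21699601, -0.42761811, -0.20724776]), 'torque': array([ 1.73065821e-02, -1.56567294e-02, -3.24643221e-05]), 'width': 0.0916965461441556}
scene {'vertical_fov': 53.783329443058534, 'cx': 324.47775972281397, 'cy': 203.99957487704071, 'R': array([[ 0.4642673 ,  0.88568749, -0.00368137],
       [ 0.70531593, -0.37222622, -0.60330513],
       [-0.53571011,  0.27749831, -0.79750196]]), 't': array([-0.3648615 , -0.39628311,  1.35303048])}
side {'vertical_fov': 50.58403207128608, 'cx': 318.50706218562766, 'cy': 192.21445174575177, 'R': array([[-0.75883207, -0.65118709, -0.01136939],
       [-0.44661099,  0.5329857 , -0.7186549 ],
       [ 0.47403851, -0.54026069, -0.69527396]]), 't': array([0.55078778, 0.29873906, 0.65365204])}
wrist {'vertical_fov': 65.70646984690485, 'cx': 317.3773638812044, 'cy': 201.77134443805315, 'tool_from_camera': array([[ 3.24310510e-05, -2.79949313e-01,  9.60014782e-01,
        -1.70230858e-01],
       [ 9.99999484e-01,  9.83727544e-04,  2.53082369e-04,
        -3.85638147e-04],
       [-1.01524322e-03,  9.60014278e-01,  2.79949200e-01,
        -7.97245471e-02],
       [ 0.00000000e+00,  0.00000000e+00,  0.00000000e+00,
         1.00000000e+00]])}
```

View pics/scene0.png

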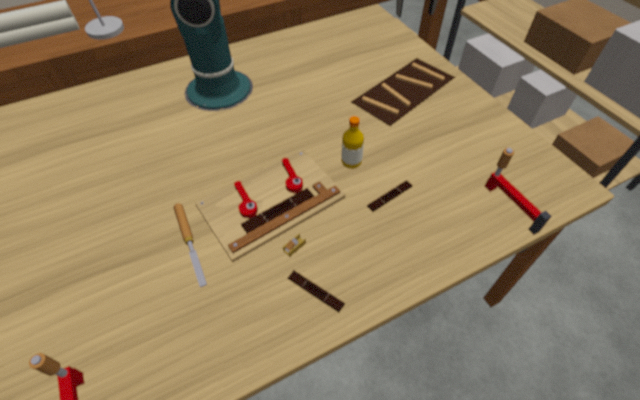

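View pics/side0.png

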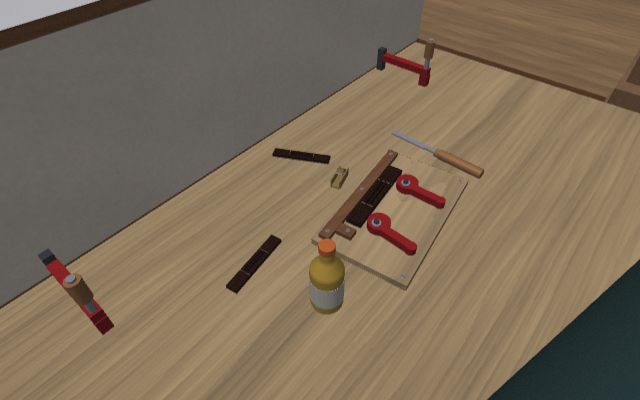

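View pics/wrist0.png

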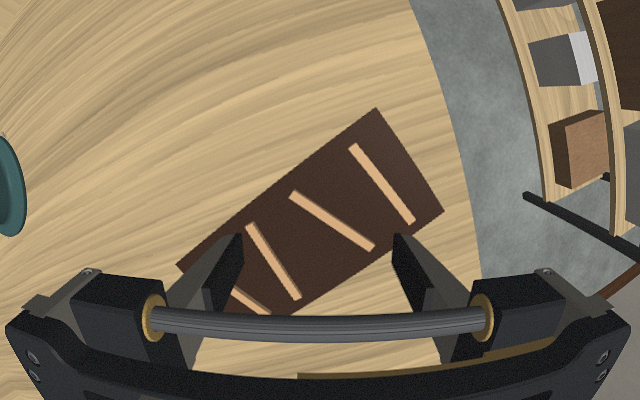

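```bash
python3 - <<'E'
import cv2
a=cv2.imread("pics/scene0.png")[140:270,180:360];cv2.imwrite("pics/sc.png",cv2.resize(a,None,fx=4.4,fy=4.4,interpolation=2))
a=cv2.imread("pics/side0.png")[120:320,290:500];cv2.imwrite("pics/sd.png",cv2.resize(a,None,fx=3,fy=3,interpolation=2))
E
```

```text
(no output)
```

View pics/sc.png

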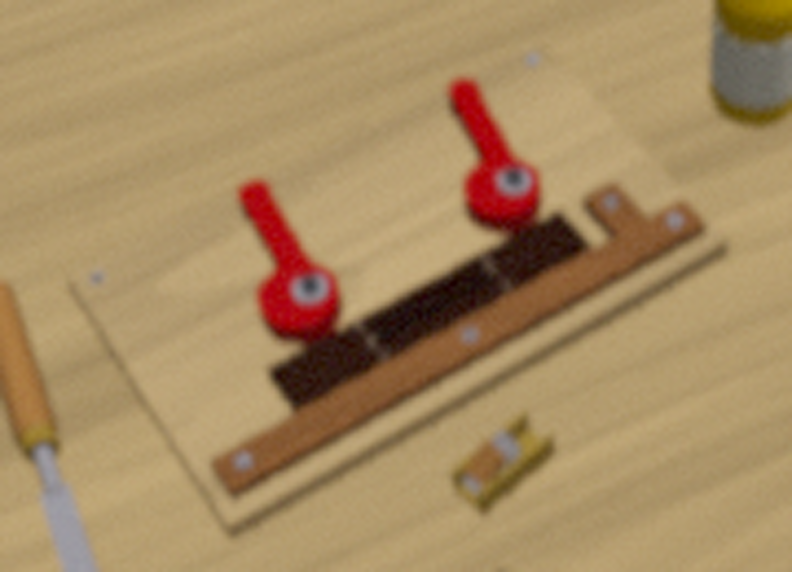

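View pics/sd.png

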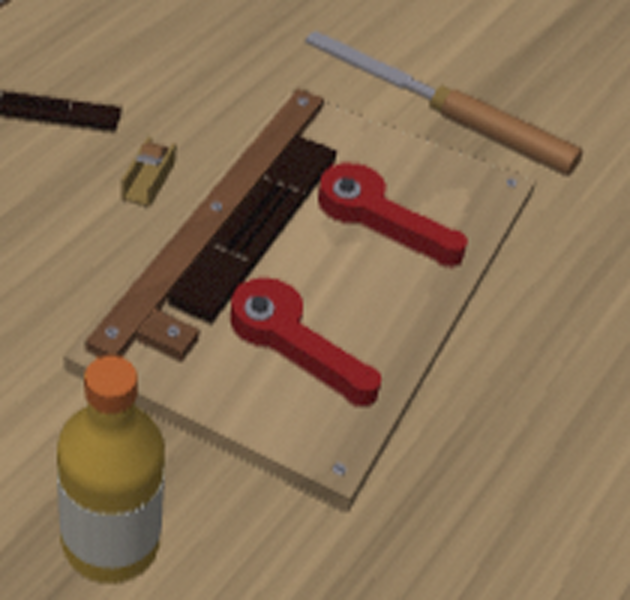

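```bash
cat > h.py <<'E'
import numpy as np
from bench import env,camera,camera_info
from scipy.optimize import least_squares
from scipy.spatial.transform import Rotation as Ro
def proj(n,X):
    c=camera_info(n);f=200/np.tan(np.radians(c["vertical_fov"])/2)
    p=np.atleast_2d(X)@np.array(c["R"]).T+c["t"]
    return np.c_[c["cx"]+f*p[:,0]/p[:,2],c["cy"]+f*p[:,1]/p[:,2]]
def unproj(n,uv,z):
    c=camera_info(n);f=200/np.tan(np.radians(c["vertical_fov"])/2);R=np.array(c["R"])
    d=R.T@np.array([(uv[0]-c["cx"])/f,(uv[1]-c["cy"])/f,1]);o=-R.T@np.array(c["t"])
    return o+d*(z-o[2])/d[2]
def b2w(J,P):
    P=np.atleast_2d(P)/1000;c,s=np.cos(J[2]),np.sin(J[2])
    return np.c_[J[0]+c*P[:,0]-s*P[:,1],J[1]+s*P[:,0]+c*P[:,1],P[:,2]]
def w2b(J,X):
    c,s=np.cos(J[2]),np.sin(J[2]);d=np.array(X)[:2]-J[:2]
    return 1000*np.array([c*d[0]+s*d[1],-s*d[0]+c*d[1],X[2]])
E
cat > fit.py <<'E'
from h import *
sc=[((70,-160,30),(214,462)),((70,160,30),(683,203)),((105,-170,18),(232,527)),((105,170,18),(724,245)),((-105,-170,18),(72,280)),((6,80,45),(515,177)),((6,-60,45),(311,286))]
sd=[((105,170,18),(68,358)),((-105,170,18),(350,497)),((-105,-170,18),(533,185)),((6,80,45),(260,304)),((6,-60,45),(347,186)),((94,160,30),(88,345)),((94,-160,30),(298,90)),((70,-160,30),(323,97)),((34,134,30),(182,350))]
A=np.array([a for a,_ in sc]);U=np.array([u for _,u in sc])/4.4+[180,140]
B=np.array([a for a,_ in sd]);V=np.array([u for _,u in sd])/3+[290,120]
f=lambda J:np.r_[(proj("scene",b2w(J,A))-U).ravel(),(proj("side",b2w(J,B))-V).ravel()]
best=min((least_squares(f,[0.5,0,y],loss="soft_l1") for y in np.arange(-3,3,.7)),key=lambda r:r.cost)
J=best.x;print(J,best.cost);print(f(J).reshape(-1,2).round(1).tolist())
np.save("J.npy",J)
for n,uv,s,o,z in[("scene",(255,194),4.4,(180,140),.038),("scene",(464,91),4.4,(180,140),.038),("side",(450,243),3,(290,120),.038),("side",(363,381),3,(290,120),.038),
  ("scene",(272,372),4.4,(180,140),.030),("scene",(295,402),4.4,(180,140),.03),("scene",(563,215),4.4,(180,140),.03),("scene",(586,243),4.4,(180,140),.03),
  ("side",(290,138),3,(290,120),.03),("side",(336,153),3,(290,120),.03),("side",(168,298),3,(290,120),.03),("side",(210,312),3,(290,120),.03)]:
    p=w2b(J,unproj(n,np.array(uv)/s+o,z));print(n,uv,p.round(1))
E
python3 fit.py
```

```text
[ 0.53535406 -0.02955364  0.14441501] 21.733724579300223
[[-0.7, -1.5], [-0.3, -3.0], [-0.7, -1.2], [1.2, -3.2], [-2.1, -2.0], [-0.6, -2.0], [-0.4, -2.1], [-2.2, -0.7], [0.8, 0.3], [0.3, -3.1], [-0.4, -0.8], [-0.6, -1.7], [-1.6, -1.3], [-1.5, -1.4], [-0.8, -0.5], [-0.2, 0.8]]
scene (255, 194) [-73.5 -53.7  38. ]
scene (464, 91) [-70.9  93.7  38. ]
side (450, 243) [-80.7 -46.5  38. ]
side (363, 381) [-78.4  99.9  38. ]
scene (272, 372) [  41.3 -106.6   30. ]
scene (295, 402) [  66.6 -106.    30. ]
scene (563, 215) [43.7 90.4 30. ]
scene (586, 243) [69.5 89.3 30. ]
side (290, 138) [ 67.9 -99.3  30. ]
side (336, 153) [  30.1 -101.8   30. ]
side (168, 298) [65.3 96.8 30. ]
side (210, 312) [34.8 92.9 30. ]
```

```bash
cat >> h.py <<'E'
def st():
    s=env.sense();M=Ro.from_rotvec(s["orientation"]).as_matrix();J=np.load("J.npy")
    print("t",round(s["clock"],2),"tcp",s["tool_pos"].round(4),"board mm",w2b(J,s["tool_pos"]).round(1),"F",s["ft_force"].round(1),"w",round(s["width"],3))
    c,sn=np.cos(J[2]),np.sin(J[2]);Rb=np.array([[c,sn,0],[-sn,c,0],[0,0,1]])
    print("tool axes in board (cols)\n",(Rb@M).round(3))
    return s,M
def delta(target_b):  # board mm -> tool-axes cm
    s=env.sense();M=Ro.from_rotvec(s["orientation"]).as_matrix();J=np.load("J.npy")
    d=M.T@(b2w(J,target_b)[0]-s["tool_pos"])*100
    return d.round(2)
E
python3 - <<'E'
from h import *
s,M=st();print(M.round(3))
J=np.load("J.npy")
# glue bottom side img ~ (325,312) ; chisel
print(w2b(J,unproj("side",(326,308),0)),w2b(J,unproj("scene",(352,162),0)))
print(w2b(J,unproj("scene",(190,240),0.01)),w2b(J,unproj("scene",(179,206),0.01)),w2b(J,unproj("scene",(203,284),0.01)))
print(delta((0,-20,320)))
E
```

```text
t 0.15 tcp [0.2251 0.6093 0.2139] board mm [-215.1  676.9  213.9] F [ 0.3 -0.2  0.2] w 0.092
tool axes in board (cols)
 [[-0.001  0.478  0.878]
 [-0.001  0.878 -0.478]
 [-1.    -0.001  0.   ]]
[[-0.     0.346  0.938]
 [-0.001  0.938 -0.346]
 [-1.    -0.001  0.   ]]
[  2.33540002 277.30200089   0.        ] [ 1.51472732e+01  2.63556672e+02 -1.11022302e-13]
[  -7.43755467 -228.51237532   10.        ] [-122.09536158 -207.85077511   10.        ] [ 119.96983291 -254.0585839    10.        ]
[-10.54 -50.95  52.2 ]
```

Emit:
{"api": "drive_tool", "payload": {"deltas": [[[-2, -2, 2, -0.05, -1], [-2, -2.5, 2.5, -0.05, -1], [-2, -2.5, 2.5, -0.05, -1], [-2, -2.5, 2.5, -0.05, -1], [-2, -2.5, 2.5, -0.05, -1], [0, -2.8, 2.8, -0.05, -1], [0, -2.8, 2.8, -0.05, -1], [0, -2.8, 2.8, -0.05, -1], [0, -2.8, 2.8, -0.05, -1], [0, -2.8, 2.8, -0.05, -1]]]}}

```text
clock: 0.98
tool_pos: [0.4533, 0.3218, 0.3151]
orientation: [-0.153, 1.571, 0.147]
ft_force: [0.9, 0.6, 0.3]
width: 0.0917
```

```bash
python3 - <<'E'
from h import *
s,M=st();print(s["joint_positions"].round(2))
print(delta((-20,-10,320)))
E
```

```text
t 0.98 tcp [0.4533 0.3218 0.3151] board mm [-30.7 359.5 315.1] F [0.9 0.6 0.3] w 0.092
tool axes in board (cols)
 [[-0.006 -0.047  0.999]
 [-0.004  0.999  0.047]
 [-1.    -0.004 -0.006]]
[-0.75  0.22  0.08  1.72 -0.02  1.21  1.1 ]
[ -0.36 -36.97  -0.66]
```

Emit:
{"api": "drive_tool", "payload": {"deltas": [[[0, -3.9, 0.1, 0.01, -1], [0, -3.9, 0.1, 0.01, -1], [0, -3.9, 0.1, 0.01, -1], [0, -3.9, 0.1, 0.01, -1], [0, -3.9, 0, 0, -1], [0, -3.9, 0, 0, -1], [0, -3.9, 0, 0, -1], [0, -3.9, 0, 0, -1], [0, -3.9, 0, 0, 1], [0, -3.0, 0, 0, 1]]]}}

```text
clock: 1.82
tool_pos: [0.5218, -0.074, 0.3149]
orientation: [-0.12, 1.572, 0.112]
ft_force: [0.0, -1.1, 0.3]
width: 0.0808
```

```bash
python3 - <<'E'
from h import *
import cv2
s,M=st();cv2.imwrite("pics/w1.png",camera("wrist")[:,:,::-1])
np.savez("w1.npz",p=s["tool_pos"],M=M)
E
```

```text
t 1.82 tcp [ 0.5218 -0.074   0.3149] board mm [-19.8 -42.1 314.9] F [ 0.  -1.1  0.3] w 0.081
tool axes in board (cols)
 [[-0.005 -0.003  1.   ]
 [-0.005  1.     0.003]
 [-1.    -0.005 -0.005]]
```

View pics/w1.png

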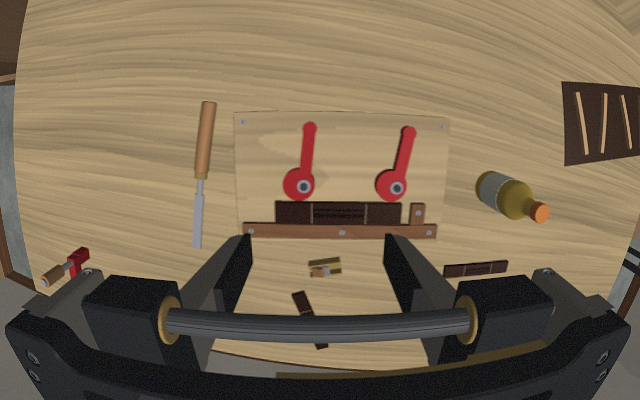

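```bash
python3 - <<'E'
import cv2
a=cv2.imread("pics/w1.png")[100:250,225:465];cv2.imwrite("pics/w1c.png",cv2.resize(a,None,fx=3.3,fy=3.3,interpolation=2))
E
```

```text
(no output)
```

View pics/w1c.png

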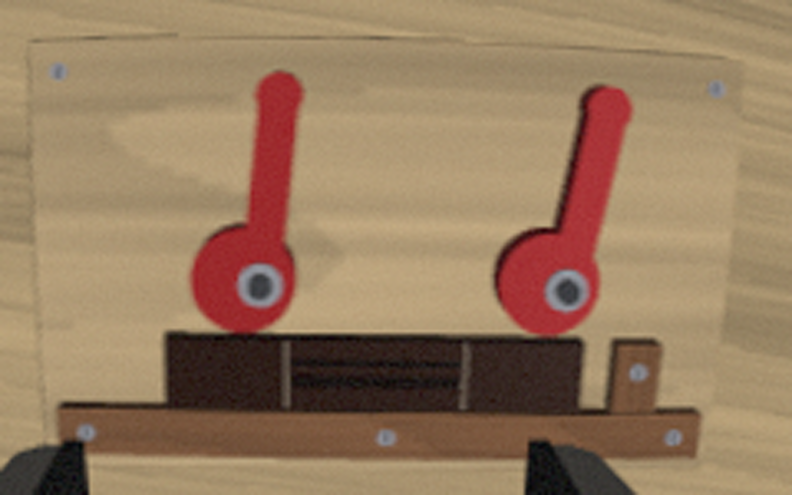

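```bash
cat >> h.py <<'E'
def wproj(P,p,M):
    c=camera_info("wrist");f=200/np.tan(np.radians(c["vertical_fov"])/2);T=np.array(c["tool_from_camera"])
    X=(np.atleast_2d(P)-p)@M; X=(X-T[:3,3])@T[:3,:3]
    r=np.hypot(X[:,0],X[:,1]);th=np.arctan2(r,X[:,2])
    return np.c_[c["cx"]+f*th*X[:,0]/r,c["cy"]+f*th*X[:,1]/r]
def wunproj(uv,z,p,M):
    c=camera_info("wrist");f=200/np.tan(np.radians(c["vertical_fov"])/2);T=np.array(c["tool_from_camera"])
    d=np.array(uv,float)-[c["cx"],c["cy"]];r=np.hypot(*d);th=r/f
    v=M@T[:3,:3]@np.r_[np.sin(th)*d/r,np.cos(th)];o=p+M@T[:3,3]
    return o+v*(z-o[2])/v[2]
E
cat > fit2.py <<'E'
from h import *
d=np.load("w1.npz");p,M=d["p"],d["M"]
F=[((70,-160,30),(60,405)),((70,160,30),(699,410)),((94,160,30),(696,457)),((34,110,30),(613,341)),((34,134,30),(661,343)),((6,-60,45),(260,286)),((6,80,45),(567,291)),((-105,-170,18),(30,41)),((-105,170,18),(743,60))]
A=np.array([a for a,_ in F]);U=np.array([u for _,u in F])/3.3+[225,100]
f=lambda J:(wproj(b2w(J,A),p,M)-U).ravel()
r=least_squares(f,np.load("J.npy"),loss="soft_l1");J=r.x;print(J,f(J).reshape(-1,2).round(1).tolist())
np.save("J.npy",J)
for uv,z in[((280,93),38),((607,108),38),((167,335),30),((582,340),30),((582,408),30),((172,405),30)]:
    print(uv,w2b(J,wunproj(np.array(uv)/3.3+[225,100],z/1000,p,M)).round(1))
E
python3 fit2.py; python3 - <<'E'
from h import *
print(delta((53,-122,120)));J=np.load("J.npy");print(w2b(J,unproj("side",(326,308),0)),st()[0]["joint_positions"])
E
```

```text
[ 0.53488681 -0.03344446  0.13645724] [[-1.8, 0.4], [0.9, 0.7], [-0.1, -0.1], [0.9, 0.4], [0.4, -0.1], [-0.6, 0.1], [0.4, 0.1], [-1.4, -0.7], [0.3, -0.5]]
(280, 93) [-79.  -51.1  38. ]
(607, 108) [-77.2  94.7  38. ]
(167, 335) [  33.3 -103.3   30. ]
(582, 340) [33.1 92.7 30. ]
(582, 408) [67.5 96.  30. ]
(172, 405) [  68.  -101.9   30. ]
[19.54 -7.56  7.3 ]
t 1.87 tcp [ 0.5219 -0.0807  0.3151] board mm [-19.3 -45.  315.1] F [ 0.4 -5.3  0.5] w 0.077
tool axes in board (cols)
 [[-0.005 -0.003  1.   ]
 [-0.008  1.     0.003]
 [-1.    -0.008 -0.005]]
[  1.12084243 281.10289258   0.        ] [-0.25336224  0.1647239   0.38582893  1.79785178 -0.05637102  1.19399363
  1.85934226]
```

Emit:
{"api": "drive_tool", "payload": {"deltas": [[[2, -1, 0.8, 0, 1], [2, -1, 0.8, 0, 1], [2.5, -1, 0.8, 0, 1], [2.5, -1, 0.8, 0, 1], [2.5, -1, 0.8, 0, 1], [2.5, -1, 0.8, 0, 1], [2.5, -1, 0.8, 0, 1], [2.5, -0.8, 0.8, 0, 1], [2, -0.8, 0.8, 0, 1], [1, 0, 0, 0, 1]]]}}

```text
clock: 2.7
tool_pos: [0.61, -0.1641, 0.0886]
orientation: [-0.11, 1.565, 0.098]
ft_force: [-0.8, -1.0, -0.5]
width: 0.01
```

```bash
python3 - <<'E'
from h import *
st();print(delta((52,-132,23)))
E
```

```text
t 2.7 tcp [ 0.61   -0.1641  0.0886] board mm [  56.6 -139.7   88.6] F [-0.8 -1.  -0.5] w 0.01
tool axes in board (cols)
 [[ 0.003  0.004  1.   ]
 [-0.008  1.    -0.004]
 [-1.    -0.008  0.003]]
[ 6.55  0.82 -0.48]
```

Emit:
{"api": "drive_tool", "payload": {"deltas": [[[1, 0, -0.3, 0, 1], [1, 0, -0.2, 0, 1], [1, 0.2, 0, 0, 1], [1, 0.2, 0, 0, 1], [1, 0.2, 0, 0, 1], [0.8, 0, 0, 0, 1], [0.5, 0, 0, 0, 1], [0.2, 0, 0, 0, 1], [0, 0, 0, 0, 1], [0, 0, 0, 0, 1]]]}}

```text
clock: 3.53
tool_pos: [0.6027, -0.155, 0.0187]
orientation: [-0.11, 1.565, 0.102]
ft_force: [-0.9, -0.1, -0.9]
width: 0.0005
```

```bash
python3 - <<'E'
from h import *
import cv2
st();print(delta((52,-122,23)))
a=camera("wrist")[:,:,::-1];cv2.imwrite("pics/w2.png",a)
a=camera("side")[:,:,::-1][120:320,290:500];cv2.imwrite("pics/s2.png",cv2.resize(a,None,fx=3,fy=3,interpolation=2))
E
```

```text
t 3.53 tcp [ 0.6027 -0.155   0.0187] board mm [  50.7 -129.7   18.7] F [-0.9 -0.1 -0.9] w 0.001
tool axes in board (cols)
 [[ 0.003  0.002  1.   ]
 [-0.006  1.    -0.002]
 [-1.    -0.006  0.003]]
[-0.43  0.77  0.13]
```

View pics/w2.png

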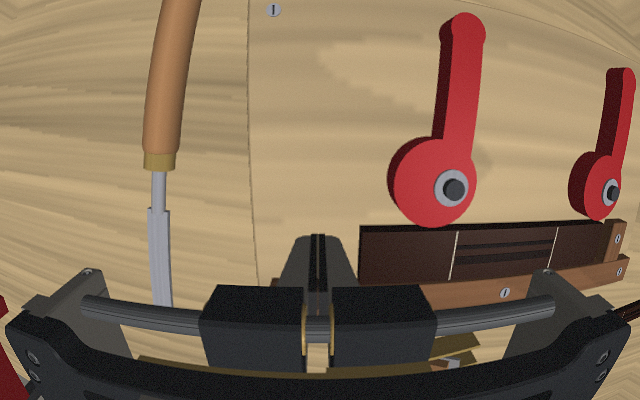

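View pics/s2.png

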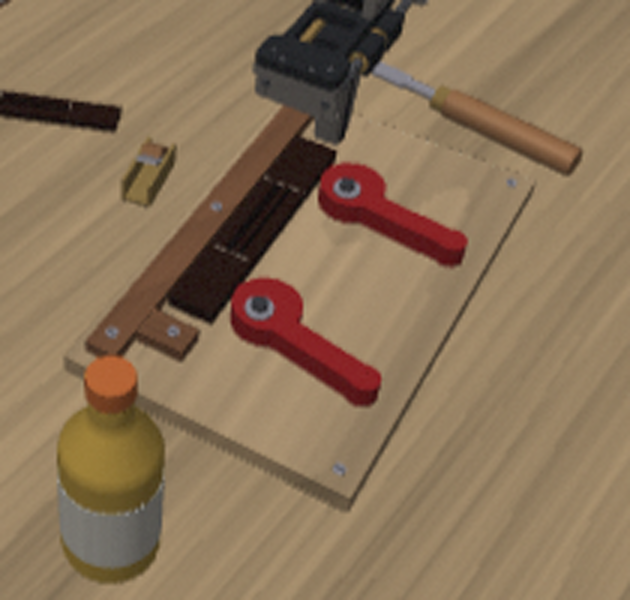

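Emit:
{"api": "drive_tool", "payload": {"deltas": [[[-0.4, 0, 0.1, 0, 1], [0, 0.3, 0, 0, 1], [0, 0.3, 0, 0, 1], [0, 0.3, 0, 0, 1], [0, 0.3, 0, 0, 1], [0, 0.2, 0, 0, 1], [0, 0.2, 0, 0, 1], [0, 0.2, 0, 0, 1], [0, 0.2, 0, 0, 1], [0, 0, 0, 0, 1]]]}}

```text
clock: 4.47
tool_pos: [0.602, -0.1333, 0.024]
orientation: [-0.111, 1.562, 0.101]
ft_force: [0.3, 0.3, -0.6]
width: 0.0004
```

```bash
cat > look.py <<'E'
from h import *
import cv2,sys
k=sys.argv[1]
s,M=st();a=camera("wrist")[:,:,::-1];cv2.imwrite(f"pics/w{k}.png",a);np.savez(f"w{k}.npz",p=s["tool_pos"],M=M)
a=camera("side")[:,:,::-1][120:320,290:500];cv2.imwrite(f"pics/s{k}.png",cv2.resize(a,None,fx=3,fy=3,interpolation=2))
E
python3 look.py 3
```

```text
t 4.47 tcp [ 0.602  -0.1333  0.024 ] board mm [  52.9 -108.1   24. ] F [ 0.3  0.3 -0.6] w 0.0
tool axes in board (cols)
 [[ 0.006  0.002  1.   ]
 [-0.007  1.    -0.002]
 [-1.    -0.007  0.006]]
```

View pics/w3.png

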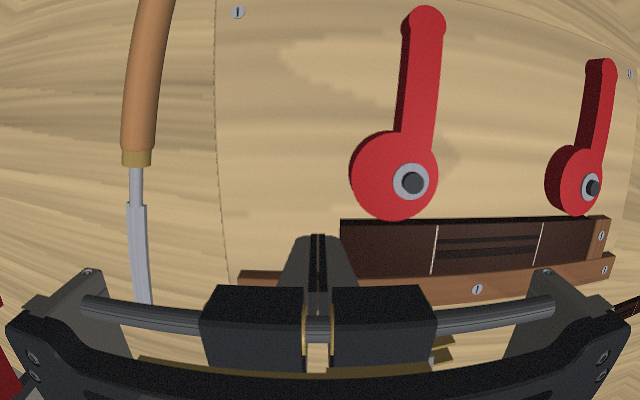

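Emit:
{"api": "drive_tool", "payload": {"deltas": [[[0, 0.2, 0, 0, 1], [0, 0.2, 0, 0, 1], [0, 0.2, 0, 0, 1], [0, 0.2, 0, 0, 1], [0, 0.2, 0, 0, 1], [0, 0.2, 0, 0, 1], [0, 0.2, 0, 0, 1], [0, 0.2, 0, 0, 1], [0, 0.2, 0, 0, 1], [0, 0.2, 0, 0, 1]]]}}

```text
clock: 5.4
tool_pos: [0.6007, -0.1275, 0.0253]
orientation: [-0.118, 1.556, 0.079]
ft_force: [1.6, -5.3, 0.3]
width: 0.0008
```

```bash
python3 look.py 4
```

```text
t 5.4 tcp [ 0.6007 -0.1275  0.0253] board mm [  52.4 -102.1   25.3] F [ 1.6 -5.3  0.3] w 0.001
tool axes in board (cols)
 [[ 0.011  0.011  1.   ]
 [-0.026  1.    -0.01 ]
 [-1.    -0.026  0.011]]
```

View pics/w4.png

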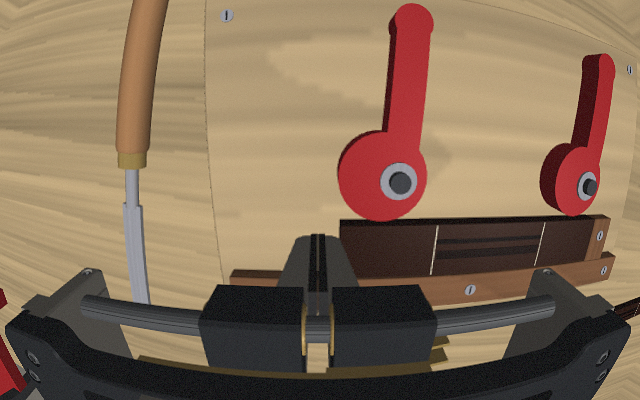

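View pics/s4.png

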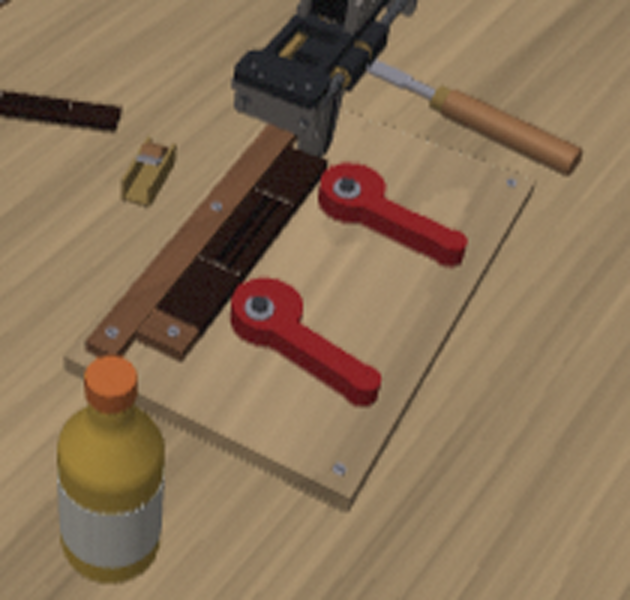

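Emit:
{"api": "drive_tool", "payload": {"deltas": [[[0, -0.6, 0, 0, 1], [0, -0.6, 0, 0, 1], [-2, 0, 0, 0, 1], [-2, 0, 0, 0.03, 1], [-1, 0.5, -1.5, 0.03, 1], [0, 1.2, -2, 0.03, 1], [0, 1.4, -2, 0, 1], [0, 1.5, -2, 0, 1], [0, 1.5, -2, 0, 1], [0, 1, -1, 0, 1]]]}}

```text
clock: 6.33
tool_pos: [0.4909, -0.0707, 0.0743]
orientation: [-0.036, 1.558, 0.007]
ft_force: [-0.2, -0.1, -1.0]
width: 0.0005
```

```bash
python3 - <<'E'
from h import *
print(st()[0]["joint_positions"].round(2));print(delta((-62,-22,60)))
E
```

```text
t 6.33 tcp [ 0.4909 -0.0707  0.0743] board mm [-48.7 -30.9  74.3] F [-0.2 -0.1 -1. ] w 0.001
tool axes in board (cols)
 [[ 0.01   0.109  0.994]
 [-0.02   0.994 -0.109]
 [-1.    -0.019  0.012]]
[-0.26  0.43  0.39  2.11 -0.24  0.63  1.89]
[ 1.4   0.77 -1.44]
```

Emit:
{"api": "drive_tool", "payload": {"deltas": [[[0, 0.4, -0.7, 0, 1], [0, 0.4, -0.7, 0, 1], [0.5, 0, 0, 0, 1], [0.8, 0, 0, 0, 1], [0.8, 0, 0, 0, 1], [0.8, 0, 0, 0, 1], [0.8, 0, 0, 0, 1], [0.7, 0, 0, 0, 1], [0.3, 0, 0, 0, 1], [0, 0, 0, 0, 1]]]}}

```text
clock: 7.17
tool_pos: [0.4769, -0.0633, 0.0209]
orientation: [-0.035, 1.56, 0.008]
ft_force: [0.4, 0.0, -0.3]
width: 0.0004
```

```bash
python3 look.py 5
```

```text
t 7.17 tcp [ 0.4769 -0.0633  0.0209] board mm [-61.5 -21.7  20.9] F [ 0.4  0.  -0.3] w 0.0
tool axes in board (cols)
 [[ 0.009  0.108  0.994]
 [-0.018  0.994 -0.108]
 [-1.    -0.017  0.011]]
```

View pics/w5.png

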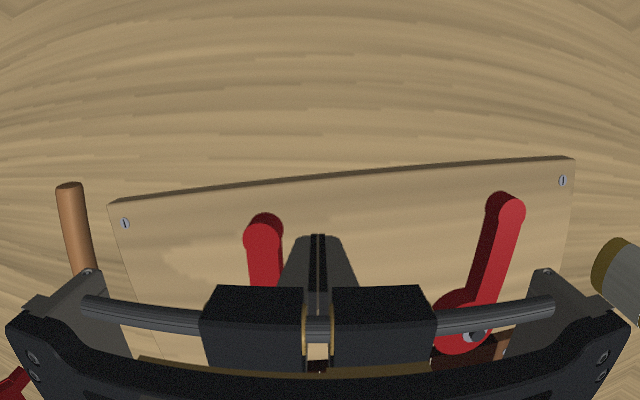

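View pics/s5.png

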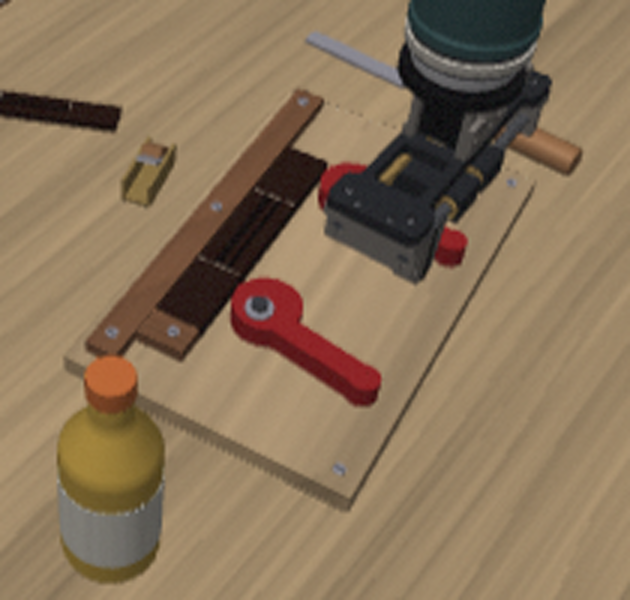

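Emit:
{"api": "drive_tool", "payload": {"deltas": [[[-0.4, -0.4, 0, 0, 1], [0, -0.5, 0, 0, 1], [0, -0.7, -0.2, -0.1, 1], [0, -0.7, -0.2, -0.1, 1], [0, -0.7, -0.2, -0.1, 1], [0, -0.7, -0.2, -0.1, 1], [0, -0.7, -0.2, -0.1, 1], [0, -0.7, -0.2, -0.1, 1], [0, 0, 0, 0, 1], [0, 0, 0, 0, 1]]]}}

```text
clock: 8.1
tool_pos: [0.4783, -0.1152, 0.0305]
orientation: [-0.527, 1.499, 0.501]
ft_force: [0.3, 2.2, -1.1]
width: 0.0007
```

```bash
cat > lev.py <<'E'
from h import *
import sys
py=float(sys.argv[1]);s,M=st();J=np.load("J.npy");b=w2b(J,s["tool_pos"]);r=b[:2]-[6,py]
rho=np.hypot(*r);y=np.arctan2(M[1,1],M[0,1])-J[2]-np.pi/2
print("r",r.round(1),"rho",rho.round(1),"theta",(np.arctan2(-r[1],-r[0])+np.arcsin(21/rho)).round(3),"toolyaw",y.round(3),"j",s["joint_positions"].round(2))
f=s["ft_force"];print("F in tool",(M.T@f).round(1))
E
python3 lev.py -60; python3 look.py 6
```

```text
t 8.1 tcp [ 0.4783 -0.1152  0.0305] board mm [-67.2 -73.3  30.5] F [ 0.3  2.2 -1.1] w 0.001
tool axes in board (cols)
 [[ 0.013 -0.497  0.867]
 [-0.014  0.867  0.498]
 [-1.    -0.019  0.004]]
r [-73.2 -13.3] rho 74.4 theta 0.466 toolyaw 0.521 j [ 0.02  0.49  0.17  2.13 -0.14  0.52  2.52]
F in tool [1.1 1.6 1.5]
t 8.1 tcp [ 0.4783 -0.1152  0.0305] board mm [-67.2 -73.3  30.5] F [ 0.3  2.2 -1.1] w 0.001
tool axes in board (cols)
 [[ 0.013 -0.497  0.867]
 [-0.014  0.867  0.498]
 [-1.    -0.019  0.004]]
```

View pics/w6.png

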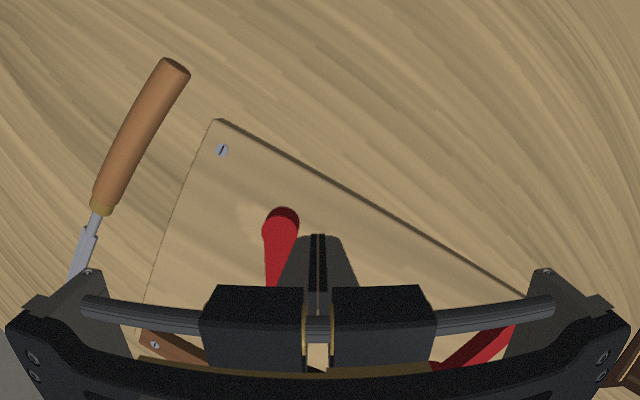

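Emit:
{"api": "drive_tool", "payload": {"deltas": [[[0.4, -0.6, -0.2, -0.05, 1], [0.2, -0.6, -0.1, -0.05, 1], [0, -0.6, 0, -0.05, 1], [0, -0.6, 0, 0, 1], [0, -0.6, 0, 0, 1], [0, -0.5, 0.1, 0, 1], [0, -0.4, 0.1, 0, 1], [0, -0.3, 0.1, 0, 1], [0, 0, 0, 0, 1], [0, 0, 0, 0, 1]]]}}

```text
clock: 9.03
tool_pos: [0.4991, -0.1401, 0.0243]
orientation: [-0.631, 1.487, 0.626]
ft_force: [-2.0, 1.3, 1.7]
width: 0.0008
```

```bash
python3 lev.py -60; python3 look.py 7
```

```text
t 9.03 tcp [ 0.4991 -0.1401  0.0243] board mm [ -50.  -100.8   24.3] F [-2.   1.3  1.7] w 0.001
tool axes in board (cols)
 [[-0.008 -0.618  0.786]
 [-0.005  0.786  0.618]
 [-1.     0.001 -0.009]]
r [-56.  -40.8] rho 69.3 theta 0.938 toolyaw 0.666 j [ 0.1   0.54  0.13  2.05 -0.11  0.57  2.67]
F in tool [-1.7  2.4 -0.5]
t 9.03 tcp [ 0.4991 -0.1401  0.0243] board mm [ -50.  -100.8   24.3] F [-2.   1.3  1.7] w 0.001
tool axes in board (cols)
 [[-0.008 -0.618  0.786]
 [-0.005  0.786  0.618]
 [-1.     0.001 -0.009]]
```

View pics/w7.png

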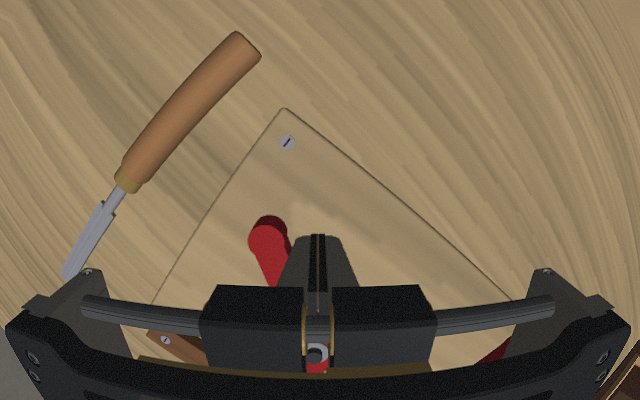

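View pics/s7.png

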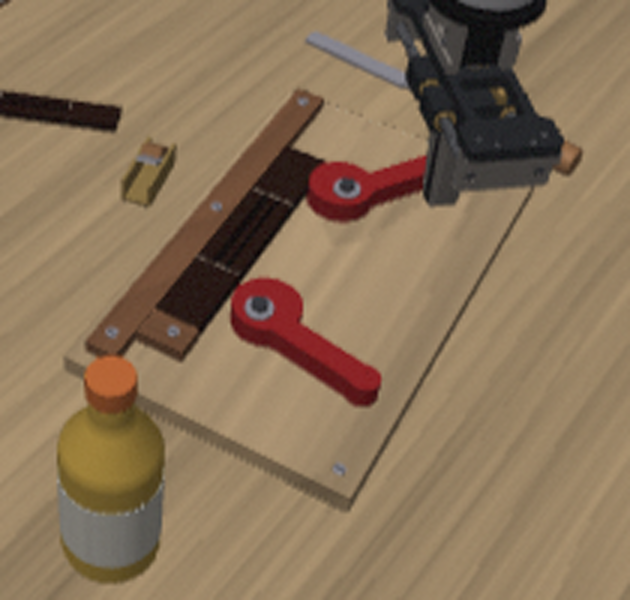

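Emit:
{"api": "drive_tool", "payload": {"deltas": [[[0, -0.3, 0.1, 0, 1], [0, -0.3, 0.1, 0, 1], [0, -0.3, 0.1, 0, 1], [0, -0.3, 0.1, 0, 1], [0, -0.3, 0.1, 0, 1], [0, -0.3, 0.1, 0, 1], [0, -0.3, 0.1, 0, 1], [0, -0.3, 0.1, 0, 1], [0, -0.3, 0.1, 0, 1], [0, -0.3, 0.1, 0, 1]]]}}

```text
clock: 9.97
tool_pos: [0.4997, -0.1408, 0.0238]
orientation: [-0.597, 1.536, 0.668]
ft_force: [-10.7, 4.9, 13.1]
width: 0.0002
```

```bash
python3 lev.py -60; python3 look.py 8
```

```text
t 9.97 tcp [ 0.4997 -0.1408  0.0238] board mm [ -49.4 -101.6   23.8] F [-10.7   4.9  13.1] w 0.0
tool axes in board (cols)
 [[-0.067 -0.617  0.784]
 [ 0.027  0.785  0.619]
 [-0.997  0.063 -0.036]]
r [-55.4 -41.6] rho 69.3 theta 0.951 toolyaw 0.666 j [ 0.11  0.57  0.12  1.99 -0.11  0.66  2.69]
F in tool [-12.2  11.9  -4.4]
t 9.97 tcp [ 0.4997 -0.1408  0.0238] board mm [ -49.4 -101.6   23.8] F [-10.7   4.9  13.1] w 0.0
tool axes in board (cols)
 [[-0.067 -0.617  0.784]
 [ 0.027  0.785  0.619]
 [-0.997  0.063 -0.036]]
```

View pics/s8.png

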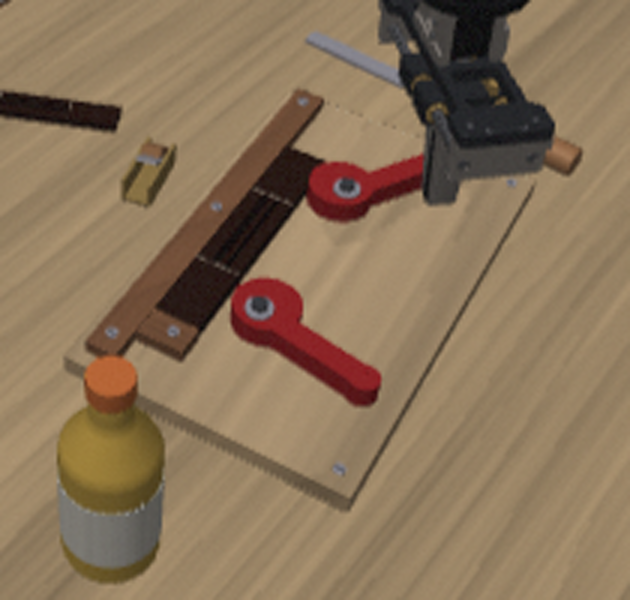

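Emit:
{"api": "drive_tool", "payload": {"deltas": [[[-0.2, 0.5, -0.2, 0, 1], [-0.2, 0.5, -0.3, 0, 1], [0, 0, -0.4, 0, 1], [0, 0, -0.4, 0, 1], [0, 0, 0, 0, 1], [0, 0, 0, 0, 1], [0, 0, 0, 0, 1], [0, 0, 0, 0, 1], [0, 0, 0, 0, 1], [0, 0, 0, 0, 1]]]}}

```text
clock: 10.9
tool_pos: [0.4886, -0.1467, 0.03]
orientation: [-0.602, 1.527, 0.658]
ft_force: [-0.4, -0.2, 1.0]
width: 0.0003
```

```bash
python3 lev.py -60; python3 look.py 9; python3 -c "
from h import *
M=Ro.from_rotvec(env.sense()['orientation']).as_matrix();J=np.load('J.npy')
for th in(.95,1.05):
  a=th+J[2];v=np.array([np.sin(a),-np.cos(a),0]);print(th,(M.T@v).round(2),(M.T@[0,0,1]).round(3))
"
```

```text
t 10.9 tcp [ 0.4886 -0.1467  0.03  ] board mm [ -61.2 -105.9   30. ] F [-0.4 -0.2  1. ] w 0.0
tool axes in board (cols)
 [[-0.055 -0.615  0.786]
 [ 0.021  0.787  0.617]
 [-0.998  0.05  -0.031]]
r [-67.2 -45.9] rho 81.4 theta 0.86 toolyaw 0.664 j [ 0.12  0.54  0.13  2.02 -0.11  0.64  2.69]
F in tool [-0.9  0.1 -0.5]
t 10.9 tcp [ 0.4886 -0.1467  0.03  ] board mm [ -61.2 -105.9   30. ] F [-0.4 -0.2  1. ] w 0.0
tool axes in board (cols)
 [[-0.055 -0.615  0.786]
 [ 0.021  0.787  0.617]
 [-0.998  0.05  -0.031]]
0.95 [-0.06 -0.96  0.28] [-0.998  0.05  -0.031]
1.05 [-0.06 -0.93  0.37] [-0.998  0.05  -0.031]
```

View pics/w9.png

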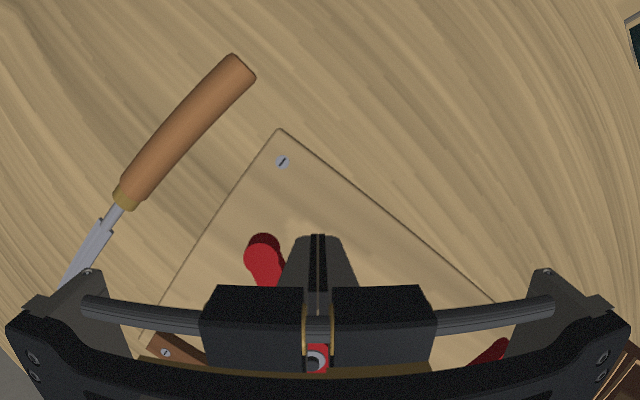

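```bash
cat > ang.py <<'E'
from h import *
import sys
k,u,v,py=sys.argv[1],float(sys.argv[2]),float(sys.argv[3]),float(sys.argv[4])
d=np.load(f"w{k}.npz");b=w2b(np.load("J.npy"),wunproj((u,v),.038,d["p"],d["M"]));r=b[:2]-[6,py];print(b.round(1),np.hypot(*r).round(1),"theta",np.arctan2(-r[1],-r[0]).round(3))
E
python3 ang.py 9 261 251 -60
python3 ang.py 7 266 240 -60
```

```text
[ -43.4 -133.5   38. ] 88.6 theta 0.979
[ -41.9 -130.3   38. ] 85.1 theta 0.973
```

Emit:
{"api": "drive_tool", "payload": {"deltas": [[[0.2, -0.4, 0, 0, 1], [0.1, -0.5, 0.1, 0, 1], [0, -0.6, 0.2, 0, 1], [0, -0.6, 0.2, 0, 1], [0, -0.6, 0.2, 0, 1], [0, -0.6, 0.2, 0, 1], [0, -0.7, 0.2, 0, 1], [0, 0.4, 0, 0, 1], [0, 0.4, -0.1, 0, 1], [0, 0, 0, 0, 1]]]}}

```text
clock: 11.83
tool_pos: [0.4971, -0.1525, 0.0226]
orientation: [-0.574, 1.567, 0.697]
ft_force: [-0.2, 0.9, -0.0]
width: 0.0006
```

```bash
python3 lev.py -60; python3 look.py 10
```

```text
t 11.83 tcp [ 0.4971 -0.1525  0.0226] board mm [ -53.6 -112.8   22.6] F [-0.2  0.9 -0. ] w 0.001
tool axes in board (cols)
 [[-0.106 -0.613  0.783]
 [ 0.049  0.783  0.62 ]
 [-0.993  0.104 -0.052]]
r [-59.6 -52.8] rho 79.6 theta 0.992 toolyaw 0.665 j [ 0.14  0.59  0.12  1.96 -0.11  0.72  2.71]
F in tool [0.1 0.8 0.5]
t 11.83 tcp [ 0.4971 -0.1525  0.0226] board mm [ -53.6 -112.8   22.6] F [-0.2  0.9 -0. ] w 0.001
tool axes in board (cols)
 [[-0.106 -0.613  0.783]
 [ 0.049  0.783  0.62 ]
 [-0.993  0.104 -0.052]]
```

View pics/w10.png

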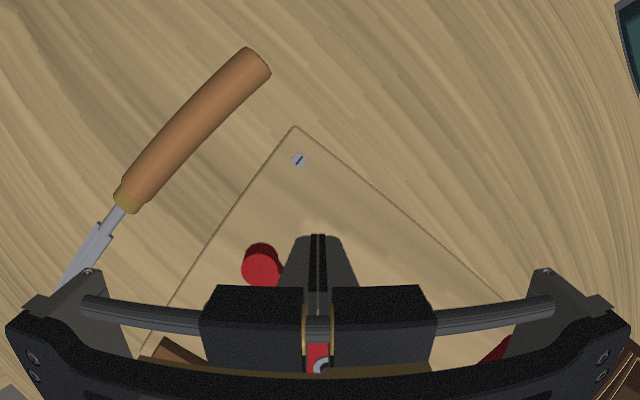

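```bash
python3 ang.py 10 260 268 -60; python3 - <<'E'
import cv2
a=cv2.imread("pics/s10.png");cv2.imwrite("pics/s10c.png",cv2.resize(a[50:400,0:480],None,fx=1.6,fy=1.6,interpolation=2))
E
```

```text
[ -29.9 -136.9   38. ] 84.9 theta 1.134
```

View pics/s10c.png

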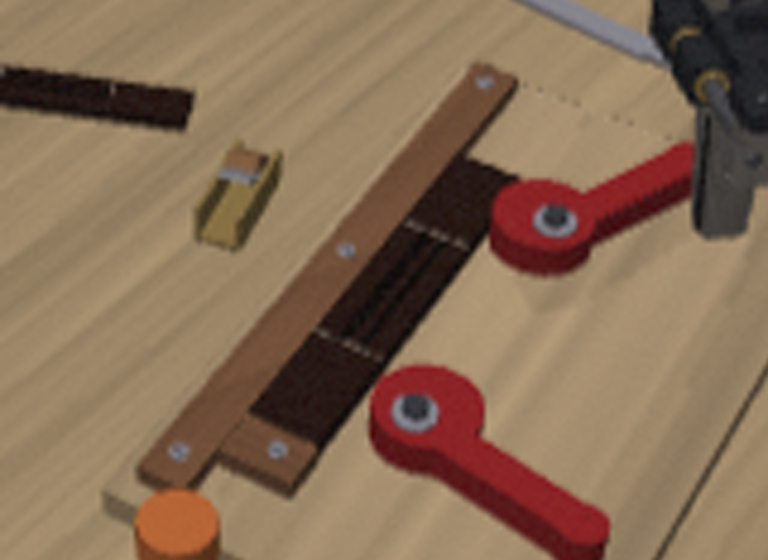

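Emit:
{"api": "drive_tool", "payload": {"deltas": [[[-0.5, 0.5, -0.2, 0, 1], [-1.5, 0, 0, 0.1, 1], [-1.5, 0, 0, 0.12, 1], [-1, 0, 0, 0.12, 1], [0, 0, 0, 0.12, 1], [0, 2, 0, 0.12, 1], [0, 2.5, 0, 0.12, 1], [0, 2.5, 0, 0.12, 1], [0, 2.5, 0, 0, 1], [0, 2.5, 0, 0, 1]]]}}

```text
clock: 12.77
tool_pos: [0.488, -0.0387, 0.0794]
orientation: [0.07, 1.672, -0.024]
ft_force: [-0.2, 0.4, 0.3]
width: 0.0007
```

```bash
python3 lev.py 80;python3 -c "
from h import *
print(delta((-66,126,65)))"
```

```text
t 12.77 tcp [ 0.488  -0.0387  0.0794] board mm [-47.2   1.2  79.4] F [-0.2  0.4  0.3] w 0.001
tool axes in board (cols)
 [[-0.096  0.196  0.976]
 [ 0.045  0.98  -0.192]
 [-0.994  0.026 -0.103]]
r [-53.2 -78.8] rho 95.1 theta 1.2 toolyaw -0.197 j [-0.24  0.46  0.33  2.03 -0.24  0.79  1.76]
F in tool [-0.2  0.4 -0.3]
[ 2.17 11.83 -4.09]
```

Emit:
{"api": "drive_tool", "payload": {"deltas": [[[0, 2.4, -0.8, 0, 1], [0, 2.4, -0.8, 0, 1], [0, 2.4, -0.8, 0, 1], [0, 2.4, -0.8, 0, 1], [0, 2.2, -0.8, 0, 1], [1, 0, 0, 0, 1], [1.3, 0, 0, 0, 1], [1, 0, 0, 0, 1], [0.6, 0, 0, 0, 1], [0, 0, 0, 0, 1]]]}}

```text
clock: 13.6
tool_pos: [0.4521, 0.0951, 0.0506]
orientation: [0.066, 1.661, -0.012]
ft_force: [-0.1, -1.1, 0.6]
width: 0.0005
```

```bash
python3 lev.py 80;python3 look.py 11;python3 -c "
from h import *
print(delta((-66,120,26)))"
```

```text
t 13.6 tcp [0.4521 0.0951 0.0506] board mm [-64.5 138.6  50.6] F [-0.1 -1.1  0.6] w 0.001
tool axes in board (cols)
 [[-0.084  0.186  0.979]
 [ 0.048  0.982 -0.182]
 [-0.995  0.031 -0.091]]
r [-70.5  58.6] rho 91.7 theta -0.463 toolyaw -0.187 j [-0.46  0.46  0.27  2.12 -0.28  0.67  1.53]
F in tool [-0.7 -1.1 -0.1]
t 13.6 tcp [0.4521 0.0951 0.0506] board mm [-64.5 138.6  50.6] F [-0.1 -1.1  0.6] w 0.001
tool axes in board (cols)
 [[-0.084  0.186  0.979]
 [ 0.048  0.982 -0.182]
 [-0.995  0.031 -0.091]]
[ 2.47 -1.92  0.35]
```

View pics/w11.png

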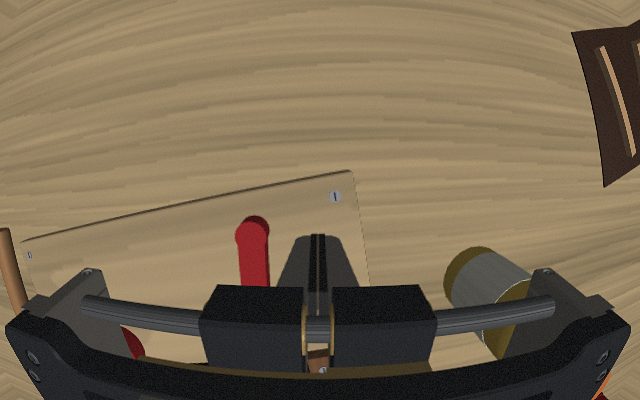

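View pics/s11.png

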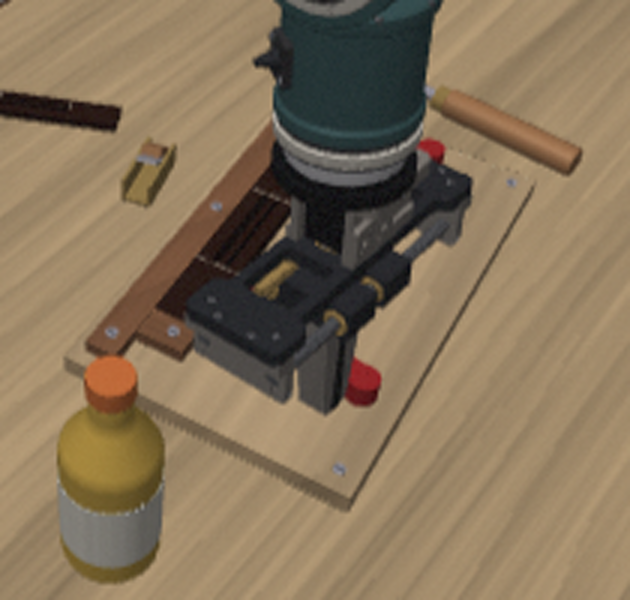

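Emit:
{"api": "drive_tool", "payload": {"deltas": [[[0, -0.8, 0, 0, 1], [0.5, -0.6, 0, 0, 1], [0.6, 0, 0, 0, 1], [0.6, 0, 0, 0, 1], [0.6, 0, 0, 0, 1], [0.2, -0.4, 0, 0, 1], [0, -0.6, -0.2, -0.08, 1], [0, -0.7, -0.2, -0.1, 1], [0, -0.7, -0.2, -0.1, 1], [0, -0.7, -0.2, -0.1, 1]]]}}

```text
clock: 14.53
tool_pos: [0.4457, 0.0498, 0.0233]
orientation: [-0.232, 1.631, 0.317]
ft_force: [-0.2, 1.7, 1.6]
width: 0.0003
```

```bash
python3 lev.py 80;python3 look.py 12
```

```text
t 14.53 tcp [0.4457 0.0498 0.0233] board mm [-77.   94.6  23.3] F [-0.2  1.7  1.6] w 0.0
tool axes in board (cols)
 [[-0.079 -0.205  0.975]
 [ 0.05   0.976  0.21 ]
 [-0.996  0.066 -0.067]]
r [-83.   14.6] rho 84.3 theta 0.078 toolyaw 0.207 j [-0.27  0.49  0.15  2.15 -0.22  0.59  1.96]
F in tool [-1.5  1.8  0.3]
t 14.53 tcp [0.4457 0.0498 0.0233] board mm [-77.   94.6  23.3] F [-0.2  1.7  1.6] w 0.0
tool axes in board (cols)
 [[-0.079 -0.205  0.975]
 [ 0.05   0.976  0.21 ]
 [-0.996  0.066 -0.067]]
```

View pics/w12.png

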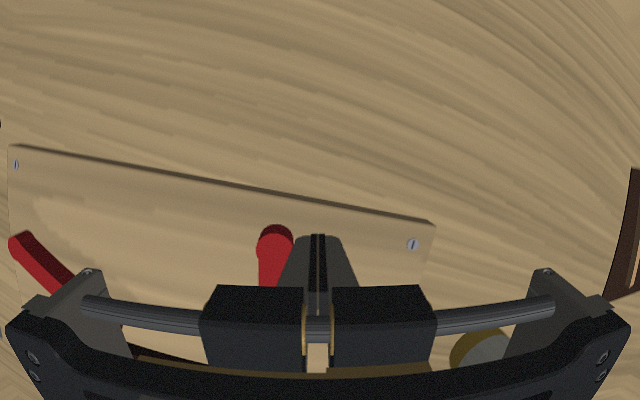

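Emit:
{"api": "drive_tool", "payload": {"deltas": [[[-0.1, -0.7, 0, -0.1, 1], [-0.1, -0.7, 0, -0.1, 1], [-0.1, -0.7, 0, -0.1, 1], [-0.1, -0.7, 0, -0.1, 1], [-0.1, -0.7, 0, -0.1, 1], [-0.1, -0.7, 0, -0.1, 1], [0, -0.7, 0, 0, 1], [0, -0.5, 0, 0, 1], [0, 0, 0, 0, 1], [0, 0, 0, 0, 1]]]}}

```text
clock: 15.47
tool_pos: [0.4693, 0.0093, 0.0205]
orientation: [-0.666, 1.524, 0.807]
ft_force: [-1.8, 0.5, 2.5]
width: 0.0003
```

```bash
python3 lev.py 80;python3 look.py 13
```

```text
t 15.47 tcp [0.4693 0.0093 0.0205] board mm [-59.1  51.3  20.5] F [-1.8  0.5  2.5] w 0.0
tool axes in board (cols)
 [[-0.103 -0.71   0.696]
 [ 0.056  0.695  0.717]
 [-0.993  0.113 -0.032]]
r [-65.1 -28.7] rho 71.2 theta 0.715 toolyaw 0.796 j [-0.06  0.53  0.    2.08 -0.08  0.64  2.52]
F in tool [-2.3  2.  -0.7]
t 15.47 tcp [0.4693 0.0093 0.0205] board mm [-59.1  51.3  20.5] F [-1.8  0.5  2.5] w 0.0
tool axes in board (cols)
 [[-0.103 -0.71   0.696]
 [ 0.056  0.695  0.717]
 [-0.993  0.113 -0.032]]
```

View pics/w13.png

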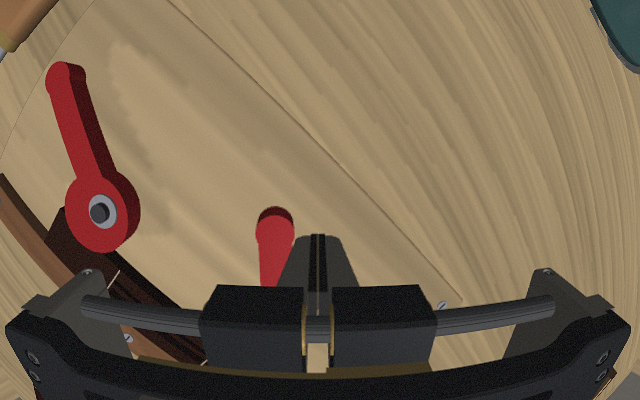

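Emit:
{"api": "drive_tool", "payload": {"deltas": [[[-0.4, 0.3, -0.3, -0.05, 1], [-0.5, 0, -0.5, -0.05, 1], [0, -0.4, 0, -0.05, 1], [-0.1, -0.7, -0.1, -0.05, 1], [-0.1, -0.7, 0, 0, 1], [-0.1, -0.7, 0, 0, 1], [-0.1, -0.7, 0.1, 0, 1], [-0.1, -0.7, 0.1, 0, 1], [0, 0, 0, 0, 1], [0, 0, 0, 0, 1]]]}}

```text
clock: 16.4
tool_pos: [0.4821, -0.0067, 0.0292]
orientation: [-0.797, 1.486, 0.991]
ft_force: [-0.2, 0.3, -0.8]
width: 0.0005
```

```bash
python3 lev.py 80;python3 look.py 14
```

```text
t 16.4 tcp [ 0.4821 -0.0067  0.0292] board mm [-48.7  33.7  29.2] F [-0.2  0.3 -0.8] w 0.0
tool axes in board (cols)
 [[-0.14  -0.83   0.539]
 [ 0.064  0.536  0.842]
 [-0.988  0.152 -0.022]]
r [-54.7 -46.3] rho 71.7 theta 1.0 toolyaw 0.998 j [ 0.01  0.55 -0.04  2.01 -0.04  0.73  2.71]
F in tool [0.9 0.2 0.2]
t 16.4 tcp [ 0.4821 -0.0067  0.0292] board mm [-48.7  33.7  29.2] F [-0.2  0.3 -0.8] w 0.0
tool axes in board (cols)
 [[-0.14  -0.83   0.539]
 [ 0.064  0.536  0.842]
 [-0.988  0.152 -0.022]]
```

View pics/w14.png

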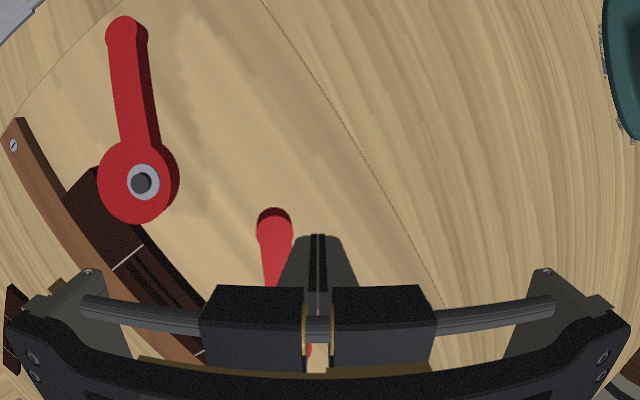

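```bash
python3 ang.py 14 275 233 80; python3 ang.py 14 126 33 -60; python3 -c "
from h import *
M=Ro.from_rotvec(env.sense()['orientation']).as_matrix();J=np.load('J.npy')
for th in(.95,1.05):
  a=th+J[2];v=np.array([np.sin(a),-np.cos(a),0]);print(th,(M.T@v).round(2),(M.T@[0,0,1]).round(3))
"
```

```text
[-36.4   7.4  38. ] 84.0 theta 1.043
[ -30.9 -133.7   38. ] 82.4 theta 1.106
0.95 [-0.15 -0.99 -0.05] [-0.988  0.151 -0.022]
1.05 [-0.15 -0.99  0.05] [-0.988  0.151 -0.022]
```

Emit:
{"api": "drive_tool", "payload": {"deltas": [[[0, -0.6, 0, 0, 1], [-0.1, -0.6, 0, 0, 1], [-0.1, -0.6, 0.1, 0, 1], [-0.1, -0.6, 0.1, 0, 1], [-0.1, -0.6, 0.1, 0, 1], [-0.1, -0.6, 0.1, 0, 1], [-0.1, -0.6, 0.1, 0, 1], [-0.1, -0.6, 0.1, 0, 1], [-0.1, -0.6, 0.1, 0, 1], [-0.1, -0.6, 0.1, 0, 1]]]}}

```text
clock: 17.33
tool_pos: [0.4833, -0.0078, 0.0303]
orientation: [-0.734, 1.584, 1.081]
ft_force: [-14.4, 3.5, 15.7]
width: 0.0005
```

```bash
python3 lev.py 80;python3 look.py 15
```

```text
t 17.33 tcp [ 0.4833 -0.0078  0.0303] board mm [-47.6  32.4  30.3] F [-14.4   3.5  15.7] w 0.0
tool axes in board (cols)
 [[-0.266 -0.807  0.528]
 [ 0.1    0.521  0.847]
 [-0.959  0.278 -0.058]]
r [-53.6 -47.6] rho 71.7 theta 1.024 toolyaw 0.997 j [ 0.03  0.62 -0.04  1.91 -0.05  0.9   2.74]
F in tool [-10.8  18.3  -3.6]
t 17.33 tcp [ 0.4833 -0.0078  0.0303] board mm [-47.6  32.4  30.3] F [-14.4   3.5  15.7] w 0.0
tool axes in board (cols)
 [[-0.266 -0.807  0.528]
 [ 0.1    0.521  0.847]
 [-0.959  0.278 -0.058]]
```

View pics/w15.png

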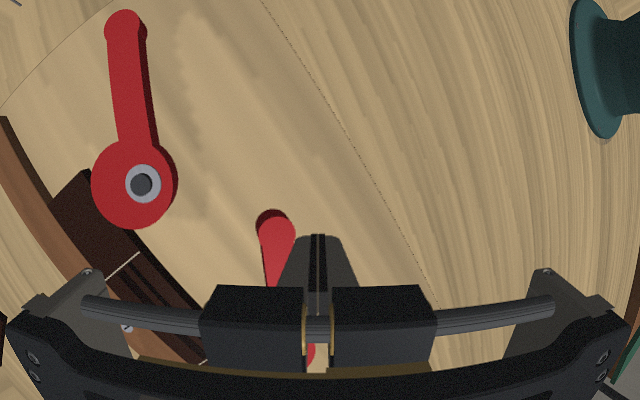

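View pics/s15.png

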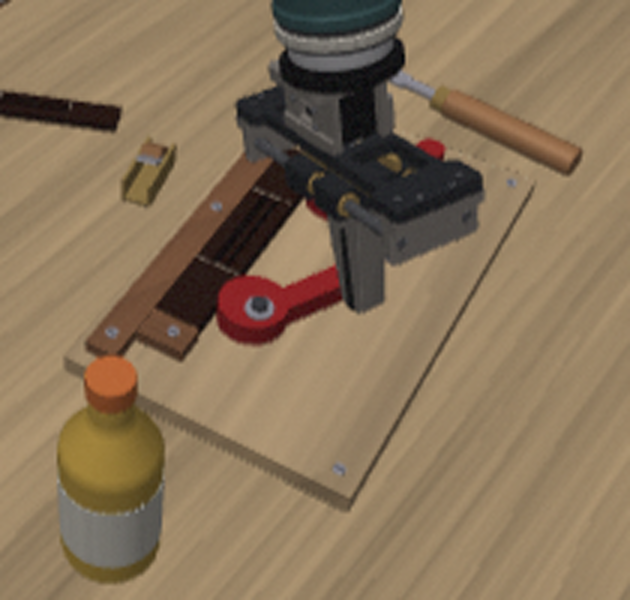

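Emit:
{"api": "drive_tool", "payload": {"deltas": [[[-0.2, 0.6, 0, 0, 1], [-0.4, 0.6, 0, 0, 1], [-2, 0, 0, 0, 1], [-3, 0, 0, 0.1, 1], [-3, 0, -1, 0.12, 1], [-3, 0, -2, 0.12, 1], [-3, 0, -2, 0.12, 1], [-3, 0, -2, 0.12, 1], [-3, 0, 0, 0.12, 1], [-2, 0, 0, 0.12, 1]]]}}

```text
clock: 18.27
tool_pos: [0.4918, -0.0717, 0.2694]
orientation: [-0.152, 1.819, 0.318]
ft_force: [1.5, -0.3, -0.1]
width: 0.0007
```

```bash
python3 look.py 16
```

```text
t 18.27 tcp [ 0.4918 -0.0717  0.2694] board mm [-47.9 -32.1 269.4] F [ 1.5 -0.3 -0.1] w 0.001
tool axes in board (cols)
 [[-0.258 -0.136  0.956]
 [ 0.098  0.981  0.166]
 [-0.961  0.136 -0.24 ]]
```

View pics/w16.png

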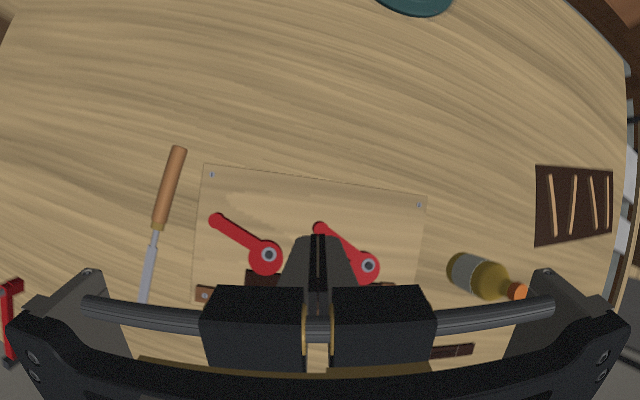

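View pics/s16.png

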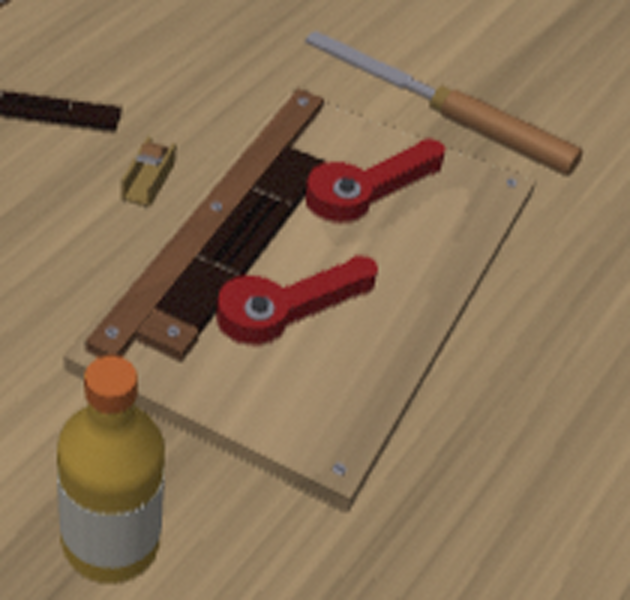

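```bash
python3 ang.py 16 217 220 -60;python3 ang.py 16 321 228 80; python3 - <<'E'
from h import *
J=np.load("J.npy")
o=np.array([290,120])
for b,e in(((260,304),(362,268)),((347,186),(430,151)),):
    pb=w2b(J,unproj("side",np.array(b)/3+o,.045));pe=w2b(J,unproj("side",np.array(e)/3+o,.038))
    r=(pe-pb)[:2];print(pb,pe,np.hypot(*r),np.arctan2(-r[1],-r[0]))
E
```

```text
[ -29.8 -134.6   38. ] 82.8 theta 1.124
[-37.4   6.7  38. ] 85.2 theta 1.037
[ 4.67043549 85.18671918 45.        ] [-37.10297373  11.93326115  38.        ] 84.32726030142409 1.0525326891428055
[  4.09043282 -51.86789863  45.        ] [ -30.37804783 -128.72992531   38.        ] 84.2368524162574 1.1492353270634181
```

Emit:
{"api": "drive_tool", "payload": {"deltas": [[[-0.5, -0.5, -2, 0, -1], [-0.5, -0.5, -2, 0, -1], [-0.5, 0, -2, 0, -1], [-0.5, 0, -2, 0, -1], [0, 0, -2, 0, -1], [0, 0, -1, 0, -1], [0, 0, -1, 0, -1], [0, 0, 0, 0, -1], [0, 0, 0, 0, -1], [0, 0, 0, 0, -1]]]}}

```text
clock: 19.2
tool_pos: [0.3892, -0.1197, 0.3137]
orientation: [-0.17, 1.805, 0.329]
ft_force: [0.3, 0.2, -0.4]
width: 0.0653
```

```bash
python3 look.py 17; python3 - <<'E'
import cv2
from bench import camera
a=cv2.imread("pics/w17.png");cv2.imwrite("pics/w17c.png",cv2.resize(a[130:390,140:500],None,fx=2.2,fy=2.2,interpolation=2))
a=camera("scene")[:,:,::-1][140:270,180:360];cv2.imwrite("pics/c17.png",cv2.resize(a,None,fx=4.4,fy=4.4,interpolation=2))
E
```

```text
t 19.2 tcp [ 0.3892 -0.1197  0.3137] board mm [-156.   -65.6  313.7] F [ 0.3  0.2 -0.4] w 0.065
tool axes in board (cols)
 [[-0.248 -0.155  0.956]
 [ 0.092  0.979  0.182]
 [-0.964  0.133 -0.228]]
```

View pics/w17c.png

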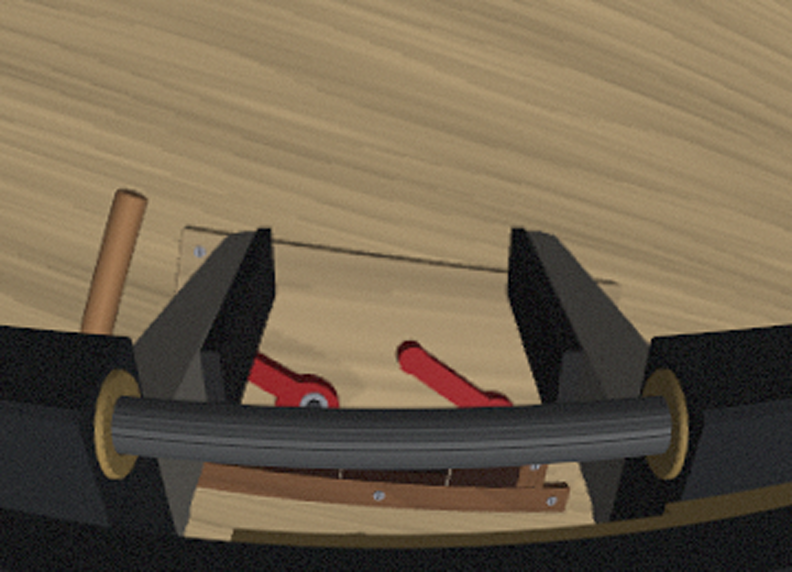

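View pics/c17.png

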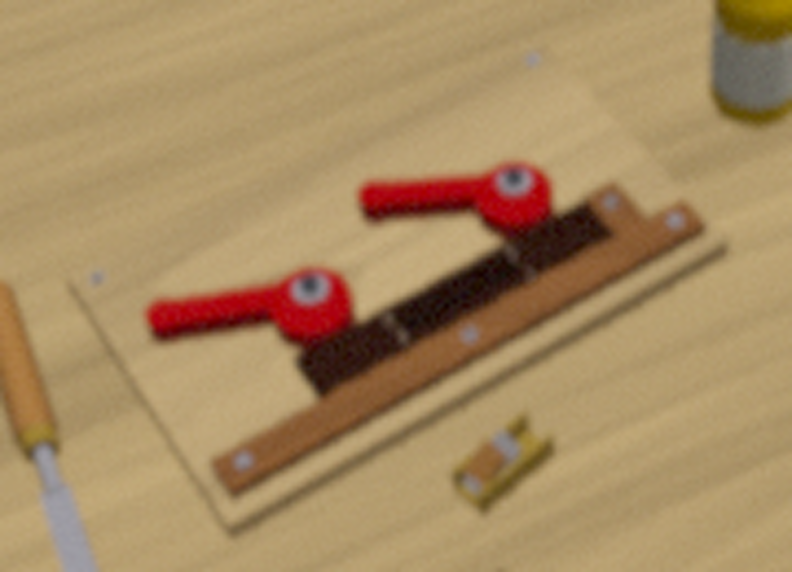

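```bash
python3 -c "
from bench import env
print(env.sign_off())"
```

```text
the job is handed in; nothing more can be done
None
```

I pushed the blank endwise with the shut fingers until it butted against the end stop, where the force rose to about 5 N. I then swung the far lever and the near lever round until each went tight, lifted clear, and handed the job in at about 19 s.

**Last checks**
- **Blank:** in the final scene, side and wrist pictures it looks flush along the fence and against the stop. I judged this by eye and did not measure the remaining gaps.
- **Lever angles:** by the wrist and side cameras, the far lever is at about 1.12–1.15 rad and the near lever at about 1.04–1.05. Both are past the 0.93 where they should meet the blank. The near lever stalled under roughly 14–18 N.
- **Not confirmed:** the 5 N cam contact forces cannot be sensed directly. I infer them from the angles and the stall, with less margin on the near lever.
- **Other objects:** the glue bottle and the plane look unmoved in the final pictures. The chisel does too, as far as it is in view. The last force reading on the robot was about zero.
- **Imperfections:** the tool tilted by about 0.28 rad while pushing, because moves cannot correct tilt. The cameras disagree with each other by about 5 mm, so I relied on the wrist view and on contact.

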